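# Make up two welding-practice kits

## Task

Make up the two welding kits from the cut steel lying in the middle of the bench: the round pipe and the two-bolt flange go in the tray with two compartments; the base plate, the square tube and the channel go in the tray with three compartments. Put one part in each compartment (any of that tray's), resting flat on the compartment's floor the same way up as it lay on the bench (pipe and tube standing on end), set down rather than dropped, and leave the chipping hammer, the welding magnet and the tin where they are.

Things in the scene. Friction and masses are not known exactly. Their poses are not given: they have to be found in the camera images.
- tray_two: shallow grey steel tray, fixed, with two compartments in a row along its x; 232 long (x), 158 wide (y), 26 high; floor, walls and dividers 4 thick. Compartments 110 (x) by 150 (y) inside, 22 deep, centres at x = -57 and +57 mm, y = 0. Origin: centre of the underside, on the bench. Left or right of the stock, x axis within 6 degrees of straight ahead
- tray_three: shallow grey steel tray, fixed, with three compartments in a row along its x; 346 long (x), 158 wide (y), 26 high; floor, walls and dividers 4 thick. Compartments 110 (x) by 150 (y) inside, 22 deep, centres at x = -114, 0 and +114 mm, y = 0. Origin: centre of the underside, on the bench. Left or right of the stock, x axis within 6 degrees of straight ahead
- pipe_mid (a point): round steel pipe stub, loose, standing on end: 42.4 outside diameter, 3.5 wall, 60 tall, 0.2 kg. This point is its centre, on the axis, 30 above its lower end; z is the axis
- tube_mid (a point): square steel tube stub, loose, standing on end: 40 by 40 outside, 4 wall, 60 tall, 0.27 kg. This point is its centre, 30 above its lower end; x and y are square to its faces, z along it
- channel_mid (a point): short piece of steel U channel, loose, lying on its web with the two flanges up: 70 long (x), 50 wide over the flanges (y), 38 high, 6 thick, 0.34 kg. This point is the centre of that outline, 19 above its underside; the upright flanges are at +y and -y
- plate_mid (a point): flat rectangular steel base plate with four bolt holes near the corners, loose, lying flat: 90 long (x), 60 wide (y), 12 thick, 0.45 kg. This point is its centre, 6 above its underside
- flange_mid (a point): flat two-bolt steel flange, loose, lying flat: lozenge outline with a 44 bore in the middle and a bolt hole in each pointed ear; 92 long over the ears (x), 62 wide across the round middle (y), 12 thick, 0.27 kg. This point is the centre of the bore, 6 above its underside
- hammer: chipping hammer with a wooden handle, a bystander lying at the far edge of the work, 230 long, 30 high. Origin on the bench under the middle of its length; handle to -x
- magnet: square welding magnet with red faces, a bystander lying flat at the far edge of the work: 60 by 60 by 20. Origin: centre of its underside
- tin: closed round tin, a bystander standing between the robot and the stock: 56 diameter, 55 high. Origin: centre of its underside
There are look-alikes about, which are no part of the job. Leave any blue or red look-alike of the part that bears tube_mid alone. What is shaped like the part that bears channel_mid but blue or yellow is not meant.

How it is judged (in metres and radians):
At the end, for the whole second after the job is handed in: one right part in every compartment: centre within 45 mm (tray x) and 55 mm (tray y) of the compartment's centre, underside within 5 mm of its floor, tilted under 0.12 rad; all parts at rest and released (((x of pipe_mid in the frame of tray_two between -0.102 and -0.012 m and y of pipe_mid in the frame of tray_two between -0.055 and 0.055 m and z of pipe_mid in the frame of tray_two between 0.029 and 0.039 m and angle between pipe_mid's own z axis and vertical below 0.12 rad) or (x of flange_mid in the frame of tray_two between -0.102 and -0.012 m and y of flange_mid in the frame of tray_two between -0.055 and 0.055 m and z of flange_mid in the frame of tray_two between 0.005 and 0.015 m and angle between flange_mid's own z axis and vertical below 0.12 rad)) and ((x of pipe_mid in the frame of tray_two between 0.012 and 0.102 m and y of pipe_mid in the frame of tray_two between -0.055 and 0.055 m and z of pipe_mid in the frame of tray_two between 0.029 and 0.039 m and angle between pipe_mid's own z axis and vertical below 0.12 rad) or (x of flange_mid in the frame of tray_two between 0.012 and 0.102 m and y of flange_mid in the frame of tray_two between -0.055 and 0.055 m and z of flange_mid in the frame of tray_two between 0.005 and 0.015 m and angle between flange_mid's own z axis and vertical below 0.12 rad)) and ((x of plate_mid in the frame of tray_three between -0.159 and -0.069 m and y of plate_mid in the frame of tray_three between -0.055 and 0.055 m and z of plate_mid in the frame of tray_three between 0.005 and 0.015 m and angle between plate_mid's own z axis and vertical below 0.12 rad) or (x of tube_mid in the frame of tray_three between -0.159 and -0.069 m and y of tube_mid in the frame of tray_three between -0.055 and 0.055 m and z of tube_mid in the frame of tray_three between 0.029 and 0.039 m and angle between tube_mid's own z axis and vertical below 0.12 rad) or (x of channel_mid in the frame of tray_three between -0.159 and -0.069 m and y of channel_mid in the frame of tray_three between -0.055 and 0.055 m and z of channel_mid in the frame of tray_three between 0.018 and 0.028 m and angle between channel_mid's own z axis and vertical below 0.12 rad)) and ((x of plate_mid in the frame of tray_three between -0.045 and 0.045 m and y of plate_mid in the frame of tray_three between -0.055 and 0.055 m and z of plate_mid in the frame of tray_three between 0.005 and 0.015 m and angle between plate_mid's own z axis and vertical below 0.12 rad) or (x of tube_mid in the frame of tray_three between -0.045 and 0.045 m and y of tube_mid in the frame of tray_three between -0.055 and 0.055 m and z of tube_mid in the frame of tray_three between 0.029 and 0.039 m and angle between tube_mid's own z axis and vertical below 0.12 rad) or (x of channel_mid in the frame of tray_three between -0.045 and 0.045 m and y of channel_mid in the frame of tray_three between -0.055 and 0.055 m and z of channel_mid in the frame of tray_three between 0.018 and 0.028 m and angle between channel_mid's own z axis and vertical below 0.12 rad)) and ((x of plate_mid in the frame of tray_three between 0.069 and 0.159 m and y of plate_mid in the frame of tray_three between -0.055 and 0.055 m and z of plate_mid in the frame of tray_three between 0.005 and 0.015 m and angle between plate_mid's own z axis and vertical below 0.12 rad) or (x of tube_mid in the frame of tray_three between 0.069 and 0.159 m and y of tube_mid in the frame of tray_three between -0.055 and 0.055 m and z of tube_mid in the frame of tray_three between 0.029 and 0.039 m and angle between tube_mid's own z axis and vertical below 0.12 rad) or (x of channel_mid in the frame of tray_three between 0.069 and 0.159 m and y of channel_mid in the frame of tray_three between -0.055 and 0.055 m and z of channel_mid in the frame of tray_three between 0.018 and 0.028 m and angle between channel_mid's own z axis and vertical below 0.12 rad)) and linear speed of each of pipe, tube, channel, plate, flange below 0.02 m/s); the robot touches nothing.
It fails at once if the chipping hammer is pushed more than 25 mm from its place (distance of hammer from where it was at the start of the episode above 0.025 m).
It fails at once if the welding magnet is pushed more than 25 mm from its place (distance of magnet from where it was at the start of the episode above 0.025 m).
It fails at once if the tin is pushed more than 25 mm from its place (distance of tin from where it was at the start of the episode above 0.025 m).
It fails at once if a part is dropped or thrown: out of the fingers it moves faster than 0.8 m/s (a fall of over 30 mm) ((linear speed of pipe above 0.8 m/s and contact force between the fingers and pipe below 0.1 N) or (linear speed of tube above 0.8 m/s and contact force between the fingers and tube below 0.1 N) or (linear speed of channel above 0.8 m/s and contact force between the fingers and channel below 0.1 N) or (linear speed of plate above 0.8 m/s and contact force between the fingers and plate below 0.1 N) or (linear speed of flange above 0.8 m/s and contact force between the fingers and flange below 0.1 N)).
It also fails if it takes over 120 s, if anything falls off the work surface, if the arm or the gripper's body presses on something with over 40 N, if the wrist force passes 120 N, or if a joint passes its speed limit or range.

## Robot

A 6-joint arm with a two-finger parallel gripper is mounted at the origin on the work surface. World frame = base frame: x ahead of the robot, y to its left, z up, the work surface at z = 0. Lengths are in m, angles in degrees, forces in N, time in s.
With the tool pointing down it reaches from about 0.325 to 0.9 m from the base axis. Payload 6.1 kg.
Tool frame: the origin (TCP) lies midway between the tips of the shut fingers; the grasp point (between the pads) lies 19 mm behind it (grasp_offset is the distance from the TCP to the grasp point, in m); z points along the fingers, y is the line along which they close (so a half turn about z gives the same grasp; the last joint's range is limited). The gripper opens to 85 mm and grips with 20 to 120 N. Pads are 22 mm wide; open, the fingers measure 114 mm over their backs; the gripper's body (76 mm by 85 mm) begins 54 mm behind the grasp point. The pads swing forward as they close: fully open they stand 13 mm farther back than shut.
Start: joints at [62.848, 12.628, 87.462, -0, 79.91, -7.225], TCP at [0.213, 0.588, 0.231] pointing down, gripper open.
Joint ranges: [-170.65, 170.65], [-52.31, 119.04], [5.05, 147.46], [-71.25, 251.25], [11.57, 151.72], [-153.62, 153.62]. Speed limits (degrees/s): [147.25, 147.25, 172.46, 180, 180, 180].

## Interface

Orientations are given as a 3x3 rotation matrix whose columns are the frame's x, y, z axes.
In Python, from cell import read_state, capture, calibration, close_job, spot_in, trace, pinpoint, grasp_offset gives the robot as it stands.
- The arm moves only by the tool apply_moves, never from a script. Its argument "increments" is a list of rows, each a list of 3 entries, a list of its own where there are three numbers: the shift along the tool's x, y, z in m, then the turn about the tool's z in degrees, then the closure, from -1 (fully open) to 1 (shut). In form: [[[dx, dy, dz], roll, jaw], ...]. A call has exactly 8 rows; each row is the pose to reach, as a shift and turn from the pose commanded when the call began, along the tool's axes at that moment; what a row does not reach only later rows make up. A row lasts 1/12 s, in which the tool goes at most 41.7 mm and 7.16 degrees, less where a joint would pass 70% of its speed; a pose out of reach is approached as far as the arm can. A call with a gripper value outside its range is refused whole. The fingers move at their own pace and stop on an object; "squeeze" is the grip in N (left out, the last holds). Time passes only in rows, so rows that repeat a pose let the fingers close, or fill a call up. It gives the time, the measured TCP pose, the force, the opening and the grip force at its end, in the units of the state.
- read_state(): the state, without advancing time (a new reading comes with each control period).
- capture(name): name is "side" or "top"; returns the picture (420x560x3 uint8, red, green, blue); there is no depth.
- calibration(name): a dict with "fx", "fy", "cx", "cy" (pixels), "T" (4x4, takes a point from camera to world coordinates). Camera axes: x right, y up, looking along -z (the intrinsics and any distortion apply to the point x, -y, -z); pixel columns grow to the right and rows downward; lengths in m; the calibration is good to about 2 mm. A picture is of the moment at which its call begins. calibration takes no time and is no camera call.
- close_job(): hands the job in; it is judged then, once.
Trained networks look in the newest picture that a camera, given by its name, has taken for a name from the list of things; names that differ only in an ending like _2 or _b are one class to them, and where a whole thing is asked for, a point or a joint stands for the part that bears it (a point fixed in the world has none). Each returns a list of dicts, best first, with "p" (0 to 1); they miss things now and then, are a little off and sometimes report something else, mostly with a low value. They report only what shows in the picture. A call takes as long as a camera call. They do not tell look-alikes from the thing itself.
- spot_in(camera, thing): "xyz" ([x, y, z] in m, in world coordinates, good to about 4 mm: the middle of the surface that is visible of it).
- trace(camera, thing): "pixels" (420x560 bool, what is visible of it).
- pinpoint(camera, thing): "xyz" ([x, y, z] in m, in world coordinates, good to about 4 mm: a listed point, or the origin of a listed thing).
The state is a dict: "time": time; "qpos": joint angles; "dq": joint speeds; "joint_torque": joint torques, N m; "eef_pos": TCP position; "eef_rot": TCP orientation; "force": force on the tool from outside, world axes, zero at the start; "moment": the same for the moment, N m; "opening": opening from 0.0 (shut) to 1.0 (fully open); "finger_force": force on a finger pad.
Only numpy, scipy, OpenCV 4.12 (cv2) and the standard library are available. Lean on these libraries where they do the work, as an engineer would, in place of code of your own. Each camera call takes 0.05 s, during which the arm holds its last target. There are 200 camera calls.

## Working session

There is one attempt and no reset: what is moved stays moved. The work goes in short steps, Python scripts to look and compute and a tool call to move; the robot and the scene stay as the last step left them, time stands still between calls to the robot, and variables do not carry over. Pictures are saved under pics/ and viewed, at most 14 in all, crops included, and the job is handed in when it is done.

Besides the shell and the picture viewer there is one more tool, called after "Request:" as name([rows], argument=value, ...), one row to a line, values as JSON. apply_moves: Moves the arm, as the interface text tells. Its arguments: {"type":"object","properties":{"increments":{"type":"array"},"squeeze":{"type":"number"}},"required":["increments"]}

```bash
mkdir -p pics; cat > h.py <<'E'
import numpy as np, cv2
from cell import *
def save(cam,name,box=None,s=1):
    im=capture(cam)[:,:,::-1]
    if box: im=im[box[1]:box[3],box[0]:box[2]]
    cv2.imwrite('pics/'+name,cv2.resize(im,None,fx=s,fy=s,interpolation=cv2.INTER_CUBIC)); return im
def pix(cam,p):
    c=calibration(cam);T=np.array(c['T']);q=np.linalg.inv(T)@np.append(p,1)
    return np.round([c['cx']+c['fx']*q[0]/-q[2],c['cy']-c['fy']*q[1]/-q[2]],0)
def world(cam,u,v,z):
    c=calibration(cam);T=np.array(c['T']);d=T[:3,:3]@np.array([(u-c['cx'])/c['fx'],-(v-c['cy'])/c['fy'],-1])
    o=T[:3,3];return o+d*(z-o[2])/d[2]
E
python3 - <<'E'
from h import *
for cam in('top','side'):
    save(cam,cam+'0.png',None,1.4)
    c=calibration(cam);print(cam,{k:(np.round(v,3).tolist()) for k,v in c.items()})
    for n in ['tray_two','tray_three','pipe_mid','tube_mid','channel_mid','plate_mid','flange_mid','hammer','magnet','tin']:
        print(n,[(np.round(d['xyz'],3).tolist(),round(d['p'],2),pix(cam,d['xyz']).tolist()) for d in pinpoint(cam,n) if d['p']>.2])
s=read_state();print(s['eef_pos'],s['eef_rot'],s['opening'],grasp_offset if not callable(grasp_offset) else grasp_offset())
E
```

```text
top {'fx': 389.866, 'fy': 389.866, 'cx': 277.107, 'cy': 210.191, 'T': [[0.02, 0.981, -0.194, 0.419], [-1.0, 0.022, 0.007, 0.021], [0.011, 0.194, 0.981, 0.93], [0.0, 0.0, 0.0, 1.0]]}
tray_two [([0.484, -0.315, 0.005], 0.77, [415.0, 262.0])]
tray_three [([0.793, 0.101, -0.003], 0.4, [244.0, 136.0])]
pipe_mid [([0.477, -0.12, 0.031], 0.54, [335.0, 262.0])]
tube_mid [([0.462, 0.118, 0.03], 0.68, [231.0, 267.0]), ([0.38, 0.131, 0.032], 0.68, [223.0, 304.0]), ([0.542, 0.126, 0.026], 0.65, [229.0, 232.0])]
channel_mid [([0.682, 0.114, 0.018], 0.93, [237.0, 176.0]), ([0.763, 0.387, 0.017], 0.9, [127.0, 142.0]), ([0.799, -0.079, 0.024], 0.68, [317.0, 131.0])]
plate_mid [([0.58, -0.014, 0.001], 0.95, [289.0, 220.0])]
flange_mid [([0.385, 0.014, -0.003], 0.74, [276.0, 302.0]), ([0.68, -0.111, 0.007], 0.61, [329.0, 180.0])]
hammer [([0.795, 0.102, -0.004], 0.85, [244.0, 135.0]), ([0.476, -0.119, 0.03], 0.72, [335.0, 263.0])]
magnet [([0.762, -0.234, 0.004], 0.89, [377.0, 149.0])]
tin [([0.386, 0.016, -0.004], 0.95, [275.0, 301.0])]
side {'fx': 389.966, 'fy': 389.966, 'cx': 280.208, 'cy': 208.156
[... 538 characters left out ...]
)]
channel_mid [([0.763, 0.387, 0.02], 0.87, [102.0, 301.0]), ([0.682, 0.114, 0.016], 0.77, [231.0, 230.0])]
plate_mid [([0.576, -0.011, 0.011], 0.59, [304.0, 217.0])]
flange_mid [([0.683, -0.111, 0.006], 0.85, [291.0, 174.0]), ([0.465, 0.115, 0.031], 0.32, [314.0, 279.0])]
hammer [([0.799, 0.102, -0.0], 0.61, [197.0, 207.0])]
magnet [([0.759, -0.228, 0.002], 0.82, [294.0, 138.0]), ([0.385, 0.008, -0.001], 0.59, [375.0, 270.0])]
tin [([0.383, 0.011, -0.003], 0.57, [375.0, 272.0])]
[0.2130049  0.58759257 0.23132496] [[-9.40137872e-01  3.40794338e-01 -1.08083295e-05]
 [ 3.40794336e-01  9.40137870e-01  7.51255421e-05]
 [ 3.57636793e-05  6.69449498e-05 -9.99999997e-01]] 1.0011635320032655 0.0187
```

View pics/top0.png

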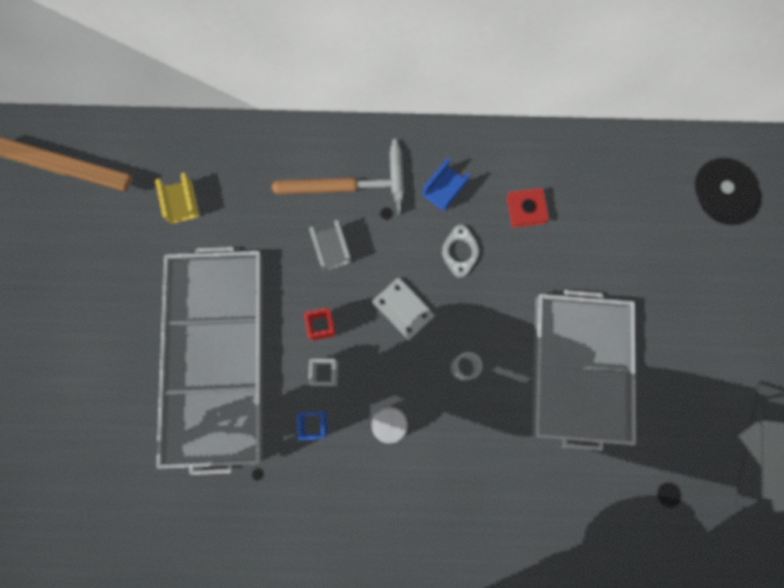

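View pics/side0.png

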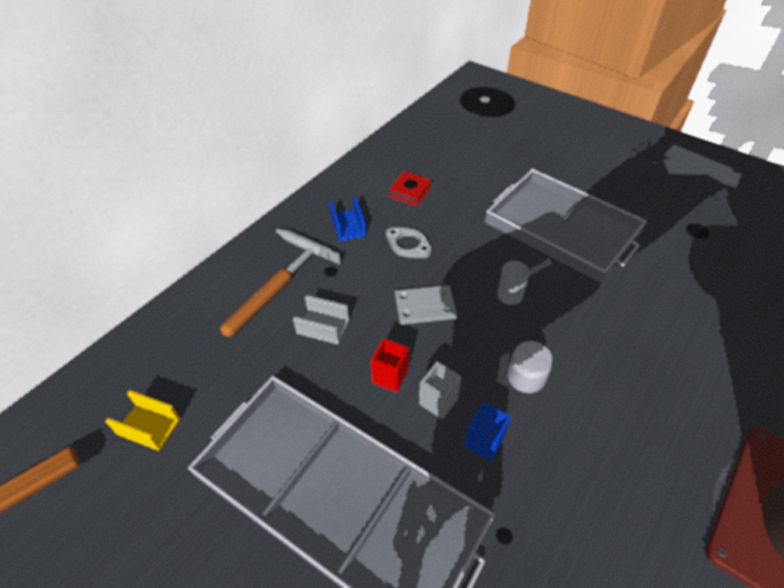

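The pictures (pixels in 560x420 frame) show these candidates:
- **Tube:** grey (230,266), red (228,231) and blue (222,304). I choose grey.
- **Channel:** grey (235,174), yellow (125,141) and blue (318,132). I choose grey.
- **Pipe:** (333,262). The tin at (277,304) is the other round thing.
- **Flange:** (329,179). **Plate:** (288,220).
- **Trays:** three compartments at left (150,257), two at right (418,263).

Next I fit poses with the silhouettes and check the choice in a crop.

```bash
cat >> h.py <<'E'
from scipy.optimize import minimize
def box(l,w,h): return np.array([[a*l/2,b*w/2,c] for a in(-1,1) for b in(-1,1) for c in(0,h)])
t=np.linspace(0,2*np.pi,33)
def cyl(r,h): return np.array([[r*np.cos(a),r*np.sin(a),c] for a in t for c in(0,h)])
M=dict(tray_two=box(.232,.158,.026),tray_three=box(.346,.158,.026),pipe_mid=cyl(.0212,.06),tube_mid=box(.04,.04,.06),channel_mid=box(.07,.05,.038),plate_mid=box(.09,.06,.012),
 flange_mid=np.vstack([cyl(.031,.012),cyl(.009,.012)+[.037,0,0],cyl(.009,.012)-[.037,0,0]]),tin=cyl(.028,.055))
S=4
def proj(cam,P):
    c=calibration(cam);q=(np.linalg.inv(np.array(c['T']))@np.c_[P,np.ones(len(P))].T)
    return np.c_[c['cx']+c['fx']*q[0]/-q[2],c['cy']-c['fy']*q[1]/-q[2]]
def hullmask(uv): 
    m=np.zeros((420*S,560*S),np.uint8);cv2.fillConvexPoly(m,cv2.convexHull(np.round((uv+.5)*S-.5).astype(np.int32)),1);return m
def place(n,p,z0=0):
    c,s=np.cos(p[2]),np.sin(p[2]);return M[n]@np.array([[c,s,0],[-s,c,0],[0,0,1]])+[p[0],p[1],z0]
def fit(n,guess,yaws,cams=('top','side'),z0=0):
    ms={}
    for cam in cams:
        b=None
        for d in trace(cam,n):
            v,u=np.nonzero(d['pixels']);
            if len(u)<20: continue
            k,lab,st,ce=cv2.connectedComponentsWithStats(d['pixels'].astype(np.uint8))
            i=1+np.argmax(st[1:,4]);e=np.hypot(*(ce[i]-pix(cam,[guess[0],guess[1],.02+z0])))
            if e<15 and (b is None or e<b[0]): b=(e,lab==i)
        if b is None: print(n,cam,'no mask');continue
        v,u=np.nonzero(b[1]);ms[cam]=hullmask(np.vstack([np.c_[u,v]+o for o in([-.4,-.4],[.4,.4],[-.4,.4],[.4,-.4])]))
    def f(p):
        r=0
        for cam,m in ms.items():
            h=hullmask(proj(cam,place(n,p,z0)));r-=(h&m).sum()/(h|m).sum()
        return r/max(len(ms),1)
    best=None
    for y in yaws:
        r=minimize(f,[guess[0],guess[1],np.radians(y)],method='Nelder-Mead',options=dict(initial_simplex=[[guess[0]+a,guess[1]+b,np.radians(y+c)] for a,b,c in((0,0,0),(.006,0,0),(0,.006,0),(0,0,12))],xatol=3e-4,fatol=1e-4,maxiter=120))
        if best is None or r.fun<best.fun: best=r
    print(n,np.round(best.x[:2],4),'yaw',round(np.degrees(best.x[2]),1),'IoU',round(-best.fun,3),len(ms));return best.x
E
python3 - <<'E'
from h import *
im=save('top','crop1.png',(190,110,360,320),2.8)
capture('side')
G=dict(tray_two=((.483,-.315),[0]),tray_three=((.489,.302),[0]),pipe_mid=((.48,-.116),[0]),tube_mid=((.464,.117),[-25,0,25]),channel_mid=((.682,.114),[-30,0,30]),plate_mid=((.578,-.013),[-60,-30,0,30,60,90]),flange_mid=((.681,-.111),[-45,0,45]),tin=((.385,.012),[0]))
for n,(g,y) in G.items(): fit(n,g,y)
E
```

```text
tray_two [ 0.483  -0.3158] yaw -3.8 IoU 0.926 2
tray_three [0.4883 0.3041] yaw 3.8 IoU 0.944 2
pipe_mid [ 0.4791 -0.1165] yaw 1.2 IoU 0.937 2
tube_mid [0.464  0.1166] yaw 1.1 IoU 0.94 2
channel_mid [0.6821 0.1146] yaw 19.1 IoU 0.925 2
plate_mid [ 0.5772 -0.0133] yaw 44.1 IoU 0.944 2
flange_mid [ 0.6838 -0.1123] yaw 2.9 IoU 0.913 2
tin [0.3845 0.0077] yaw 21.2 IoU 0.946 2
```

View pics/crop1.png

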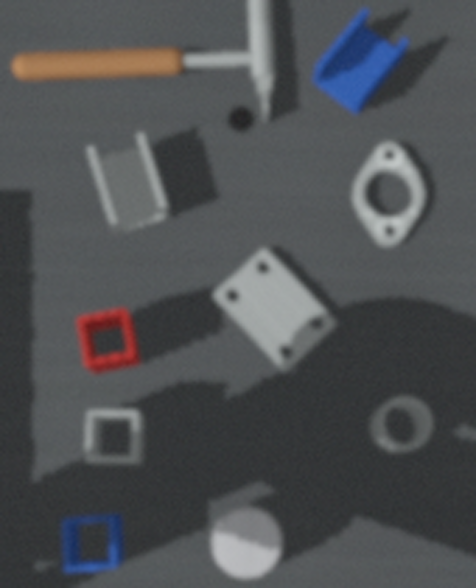

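The crop shows the grey tube at (230,266), between the red and the blue one, and the grey channel at (235,174). Both agree with the fits. Next comes a planner that only prints the increments.

```bash
cat >> h.py <<'E'
def plan(*W):
    """waypoints (x,y,z,yaw of tool y in deg); prints tool-frame shift + roll from the one before (first from present pose)"""
    s=read_state();R=np.array(s['eef_rot']);p=np.array(s['eef_pos']);f=np.degrees(np.arctan2(R[1,1],R[0,1]))
    print('at',np.round(p,4),'yaw',round(f,1),'t',round(s['time'],2),'q6',round(s['qpos'][5],1))
    for w in W:
        a=np.radians(f);d=np.array(w[:3])-p
        print(np.round([-np.sin(a)*d[0]+np.cos(a)*d[1],np.cos(a)*d[0]+np.sin(a)*d[1],-d[2]],3).tolist(),'roll',round(-(w[3]-f),1),'dist',round(np.linalg.norm(d),3))
        p=np.array(w[:3]);f=w[3]
E
python3 - <<'E'
from h import *
plan((.34,.35,.19,91),(.464,.1166,.11,91),(.464,.1166,.015,91))
E
```

```text
at [0.213  0.5876 0.2313] yaw 70.1 t 2.0 q6 -7.2
[-0.2, -0.18, 0.041] roll -20.9 dist 0.273
[-0.12, -0.236, 0.08] roll 0 dist 0.276
[-0.0, 0.0, 0.095] roll 0 dist 0.095
```

Request:
apply_moves([
  [[-0.2,-0.18,0.04],-21,-1],
  [[-0.2,-0.18,0.04],-21,-1],
  [[-0.2,-0.18,0.04],-21,-1],
  [[-0.2,-0.18,0.04],-21,-1],
  [[-0.2,-0.18,0.04],-21,-1],
  [[-0.2,-0.18,0.04],-21,-1],
  [[-0.2,-0.18,0.04],-21,-1],
  [[-0.2,-0.18,0.04],-21,-1],
], squeeze=60)

```text
time: 2.67
eef_pos: [0.3412, 0.3463, 0.1905]
eef_rot: [[-1.0, -0.015, -0.0], [-0.015, 1.0, -0.002], [0.0, -0.002, -1.0]]
force: [-0.0, 0.3, -0.2]
opening: 1.003
finger_force: 0.0
```

Request:
apply_moves([
  [[-0.12,-0.236,0.08],0,-1],
  [[-0.12,-0.236,0.08],0,-1],
  [[-0.12,-0.236,0.08],0,-1],
  [[-0.12,-0.236,0.08],0,-1],
  [[-0.12,-0.236,0.08],0,-1],
  [[-0.12,-0.236,0.08],0,-1],
  [[-0.12,-0.236,0.08],0,-1],
  [[-0.12,-0.236,0.08],0,-1],
])

```text
time: 3.33
eef_pos: [0.4653, 0.1129, 0.1101]
eef_rot: [[-1.0, -0.015, -0.001], [-0.015, 1.0, -0.001], [0.001, -0.001, -1.0]]
force: [-0.7, 0.5, 0.4]
opening: 1.002
finger_force: 0.0
```

```bash
python3 - <<'E'
from h import *
save('side','tube_above.png',(200,120,440,360),2.4)
plan((.464,.1166,.015,91))
E
```

```text
at [0.4645 0.1149 0.1107] yaw 90.8 t 3.38 q6 -86.4
[0.0, 0.002, 0.096] roll -0.2 dist 0.096
```

View pics/tube_above.png

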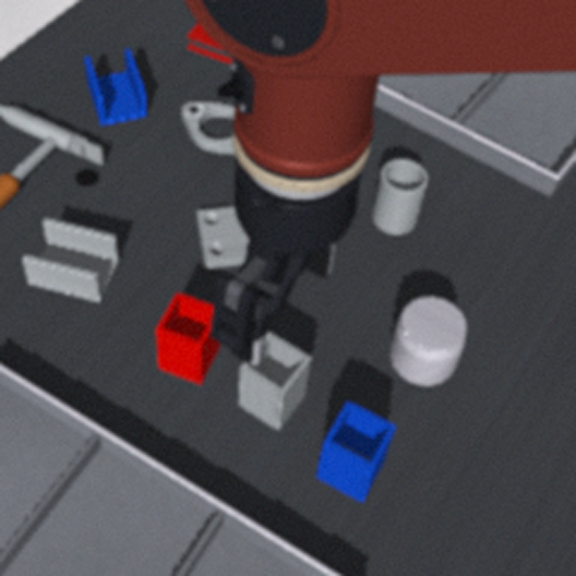

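The open fingers straddle the grey tube (crop 275,380), with the red and blue tubes clear on either side. I descend and grip.

Request:
apply_moves([
  [[0,0,0.024],0,-1],
  [[0,0,0.048],0,-1],
  [[0,0,0.072],0,-1],
  [[0,0,0.085],0,-1],
  [[0,0,0.095],0,-1],
  [[0,0,0.095],0,-1],
  [[0,0,0.095],0,0.7],
  [[0,0,0.095],0,0.7],
])

```text
time: 4.05
eef_pos: [0.4651, 0.1171, 0.0175]
eef_rot: [[-1.0, -0.019, 0.002], [-0.019, 1.0, 0.0], [-0.002, 0.0, -1.0]]
force: [0.4, 0.1, 0.7]
opening: 0.743
finger_force: 0.0
```

Request:
apply_moves([
  [[0,0,0],0,0.7],
  [[0,0,0],0,0.7],
  [[0,0,0],0,0.7],
  [[0,0,0],0,0.7],
  [[0,0,0],0,0.7],
  [[0,0,0],0,0.7],
  [[0,0,0],0,0.7],
  [[0,0,0],0,0.7],
])

```text
time: 4.72
eef_pos: [0.4654, 0.1167, 0.0177]
eef_rot: [[-1.0, -0.019, 0.003], [-0.019, 1.0, 0.001], [-0.003, 0.0, -1.0]]
force: [-1.5, 0.9, 6.1]
opening: 0.462
finger_force: 60.8
```

```bash
python3 - <<'E'
from h import *
plan((.465,.117,.108,91),(.375,.297,.108,94),(.375,.297,.022,94))
E
```

```text
at [0.4654 0.1167 0.0177] yaw 91.1 t 4.72 q6 -86.4
[0.0, 0.0, -0.09] roll 0.1 dist 0.09
[0.087, 0.182, -0.0] roll -3 dist 0.201
[-0.0, 0.0, 0.086] roll 0 dist 0.086
```

Request:
apply_moves([
  [[0,0,-0.01],0,0.7],
  [[0,0,-0.025],0,0.7],
  [[0,0,-0.04],0,0.7],
  [[0,0,-0.055],0,0.7],
  [[0,0,-0.07],0,0.7],
  [[0,0,-0.083],0,0.7],
  [[0,0,-0.09],0,0.7],
  [[0,0,-0.09],0,0.7],
])

```text
time: 5.38
eef_pos: [0.4652, 0.1165, 0.1083]
eef_rot: [[-1.0, -0.019, 0.003], [-0.019, 1.0, 0.0], [-0.003, 0.0, -1.0]]
force: [0.7, 1.5, -2.7]
opening: 0.461
finger_force: 60.5
```

Request:
apply_moves([
  [[0.009,0.018,0],-1,0.7],
  [[0.025,0.053,0],-2,0.7],
  [[0.042,0.088,0],-3,0.7],
  [[0.058,0.122,0],-3,0.7],
  [[0.072,0.151,0],-3,0.7],
  [[0.082,0.172,0],-3,0.7],
  [[0.087,0.182,0],-3,0.7],
  [[0.087,0.182,0],-3,0.7],
])

```text
time: 6.05
eef_pos: [0.372, 0.2981, 0.1054]
eef_rot: [[-0.997, -0.074, -0.002], [-0.074, 0.997, -0.0], [0.002, -0.0, -1.0]]
force: [0.1, 0.5, -2.5]
opening: 0.465
finger_force: 61.2
```

Request:
apply_moves([
  [[0,0,0.02],0,0.7],
  [[0,0,0.04],0,0.7],
  [[0,0,0.056],0,0.7],
  [[0,0,0.066],0,0.7],
  [[0,0,0.073],0,0.7],
  [[0,0,0.078],0,0.7],
  [[0,0,0.08],0,0.7],
  [[0,0,0.08],0,0.7],
])

```text
time: 6.72
eef_pos: [0.374, 0.2966, 0.0263]
eef_rot: [[-0.997, -0.071, 0.0], [-0.071, 0.997, -0.0], [-0.0, -0.0, -1.0]]
force: [-0.3, -0.1, -3.2]
opening: 0.463
finger_force: 61.2
```

Request:
apply_moves([
  [[0,0,0.002],0,0.7],
  [[0,0,0.003],0,0.7],
  [[0,0,0.004],0,0.7],
  [[0,0,0.004],0,0.7],
  [[0,0,0.004],0,0.4],
  [[0,0,0.004],0,0],
  [[0,0,0.004],0,-0.6],
  [[0,0,0.004],0,-0.6],
])

```text
time: 7.38
eef_pos: [0.3741, 0.2971, 0.0227]
eef_rot: [[-0.997, -0.071, 0.001], [-0.071, 0.997, 0.0], [-0.001, 0.0, -1.0]]
force: [-0.2, 0.3, 0.0]
opening: 0.77
finger_force: 0.0
```

Request:
apply_moves([
  [[0,0,0],0,-0.6],
  [[0,0,0],0,-0.6],
  [[0,0,-0.02],0,-0.6],
  [[0,0,-0.04],0,-0.6],
  [[0,0,-0.06],0,-0.6],
  [[0,0,-0.08],0,-0.6],
  [[0,0,-0.1],0,-0.6],
  [[0,0,-0.1],0,-0.6],
])

```text
time: 8.05
eef_pos: [0.3763, 0.2983, 0.1267]
eef_rot: [[-0.997, -0.071, 0.007], [-0.071, 0.997, 0.004], [-0.007, 0.003, -1.0]]
force: [-0.4, 0.9, 0.5]
opening: 0.803
finger_force: 0.0
```

```bash
python3 - <<'E'
from h import *
plan((.54,.2,.13,109),(.682,.1146,.09,109),(.682,.1146,.004,109))
E
```

```text
at [0.3763 0.2983 0.1267] yaw 94.1 t 8.05 q6 -65.1
[-0.156, -0.11, -0.003] roll -14.9 dist 0.191
[-0.106, -0.127, 0.04] roll 0 dist 0.17
[-0.0, 0.0, 0.086] roll 0 dist 0.086
```

Request:
apply_moves([
  [[-0.03,-0.02,0],-5,-1],
  [[-0.07,-0.05,0],-10,-1],
  [[-0.11,-0.08,0],-15,-1],
  [[-0.14,-0.1,0],-15,-1],
  [[-0.156,-0.11,0],-15,-1],
  [[-0.156,-0.11,0],-15,-1],
  [[-0.156,-0.11,0],-15,-1],
  [[-0.156,-0.11,0],-15,-1],
])

```text
time: 8.72
eef_pos: [0.536, 0.1982, 0.1212]
eef_rot: [[-0.945, -0.326, -0.002], [-0.326, 0.945, -0.0], [0.002, 0.001, -1.0]]
force: [-0.2, 0.6, -0.2]
opening: 1.0
finger_force: 0.0
```

Request:
apply_moves([
  [[-0.02,-0.024,0.01],0,-1],
  [[-0.04,-0.048,0.02],0,-1],
  [[-0.06,-0.072,0.03],0,-1],
  [[-0.08,-0.096,0.04],0,-1],
  [[-0.1,-0.12,0.04],0,-1],
  [[-0.106,-0.127,0.04],0,-1],
  [[-0.106,-0.127,0.04],0,-1],
  [[-0.106,-0.127,0.04],0,-1],
])

```text
time: 9.38
eef_pos: [0.6776, 0.114, 0.082]
eef_rot: [[-0.945, -0.327, -0.001], [-0.327, 0.945, 0.0], [0.001, 0.001, -1.0]]
force: [-0.7, 0.6, -0.1]
opening: 1.002
finger_force: 0.0
```

```bash
python3 - <<'E'
from h import *
save('side','chan_above.png',(120,80,360,320),2.4)
plan((.682,.1146,.006,109))
E
```

```text
at [0.6772 0.1143 0.0821] yaw 109.1 t 9.43 q6 -106.2
[-0.005, -0.001, 0.076] roll 0.1 dist 0.076
```

View pics/chan_above.png

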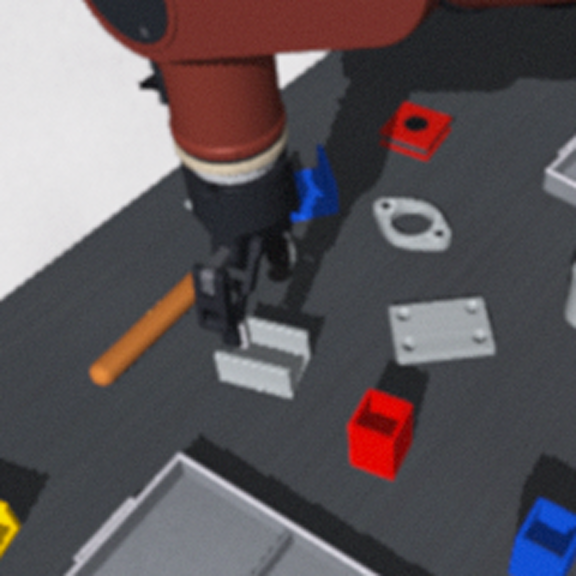

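The open fingers stand just above the grey channel (crop 262,355), and the hammer behind is clear. I descend with the 5 mm correction.

Request:
apply_moves([
  [[-0.005,-0.001,0.02],0,-1],
  [[-0.005,-0.001,0.04],0,-1],
  [[-0.005,-0.001,0.055],0,-1],
  [[-0.005,-0.001,0.068],0,-1],
  [[-0.005,-0.001,0.076],0,-1],
  [[-0.005,-0.001,0.076],0,-1],
  [[-0.005,-0.001,0.076],0,0.5],
  [[-0.005,-0.001,0.076],0,0.5],
])

```text
time: 10.1
eef_pos: [0.6846, 0.1136, 0.0074]
eef_rot: [[-0.945, -0.327, 0.002], [-0.327, 0.945, 0.0], [-0.002, -0.0, -1.0]]
force: [-0.2, 0.1, 0.1]
opening: 0.748
finger_force: 0.0
```

Request:
apply_moves([
  [[0,0,0],0,0.5],
  [[0,0,0],0,0.5],
  [[0,0,0],0,0.5],
  [[0,0,0],0,0.5],
  [[0,0,0],0,0.5],
  [[0,0,0],0,0.5],
  [[0,0,0],0,0.5],
  [[0,0,0],0,0.5],
])

```text
time: 10.77
eef_pos: [0.6852, 0.1137, 0.0082]
eef_rot: [[-0.945, -0.327, 0.003], [-0.327, 0.945, 0.001], [-0.003, -0.0, -1.0]]
force: [-0.6, 1.9, 6.9]
opening: 0.575
finger_force: 64.9
```

```bash
python3 - <<'E'
from h import *
plan((.682,.1146,.106,109),(.602,.312,.106,94),(.602,.312,.01,94))
E
```

```text
at [0.6852 0.1137 0.0082] yaw 109.1 t 10.77 q6 -106.2
[0.003, 0.002, -0.098] roll 0.1 dist 0.098
[0.011, 0.213, -0.0] roll 15 dist 0.213
[-0.0, 0.0, 0.096] roll 0 dist 0.096
```

Request:
apply_moves([
  [[0,0,-0.01],0,0.5],
  [[0,0,-0.025],0,0.5],
  [[0,0,-0.04],0,0.5],
  [[0,0,-0.055],0,0.5],
  [[0,0,-0.07],0,0.5],
  [[0,0,-0.08],0,0.5],
  [[0,0,-0.085],0,0.5],
  [[0,0,-0.085],0,0.5],
])

```text
time: 11.43
eef_pos: [0.6852, 0.1135, 0.0939]
eef_rot: [[-0.945, -0.327, 0.004], [-0.327, 0.945, 0.0], [-0.003, -0.001, -1.0]]
force: [0.7, 0.6, -3.4]
opening: 0.576
finger_force: 64.0
```

Request:
apply_moves([
  [[0.002,0.02,0],3,0.5],
  [[0.005,0.058,0],7,0.5],
  [[0.008,0.098,0],11,0.5],
  [[0.011,0.138,0],15,0.5],
  [[0.014,0.173,0],15,0.5],
  [[0.014,0.2,0],15,0.5],
  [[0.014,0.215,0],15,0.5],
  [[0.014,0.215,0],15,0.5],
])

```text
time: 12.1
eef_pos: [0.5982, 0.3153, 0.0903]
eef_rot: [[-0.997, -0.075, -0.002], [-0.075, 0.997, 0.0], [0.002, 0.001, -1.0]]
force: [0.3, -0.1, -3.6]
opening: 0.572
finger_force: 64.0
```

```bash
python3 - <<'E'
from h import *
plan((.602,.312,.0125,94))
E
```

```text
at [0.5982 0.3153 0.0903] yaw 94.3 t 12.1 q6 -73.2
[-0.004, -0.004, 0.078] roll 0.3 dist 0.078
```

Request:
apply_moves([
  [[-0.002,-0.003,0.02],0,0.5],
  [[-0.002,-0.003,0.04],0,0.5],
  [[-0.002,-0.003,0.055],0,0.5],
  [[-0.002,-0.003,0.064],0,0.5],
  [[-0.002,-0.003,0.07],0,0.5],
  [[-0.002,-0.003,0.074],0,0.5],
  [[-0.002,-0.003,0.074],0,0.5],
  [[-0.002,-0.003,0.074],0,0.5],
])

```text
time: 12.77
eef_pos: [0.6032, 0.3092, 0.0179]
eef_rot: [[-0.997, -0.071, 0.001], [-0.071, 0.997, 0.0], [-0.001, 0.0, -1.0]]
force: [0.2, -0.0, -3.6]
opening: 0.578
finger_force: 64.0
```

Now .0179; the part's floor contact is at about .0122, so another 5 mm, then release and rise.

Request:
apply_moves([
  [[0,0,0.002],0,0.5],
  [[0,0,0.004],0,0.5],
  [[0,0,0.005],0,0.5],
  [[0,0,0.005],0,0.5],
  [[0,0,0.005],0,0.3],
  [[0,0,0.005],0,-0.1],
  [[0,0,0.005],0,-0.7],
  [[0,0,0.005],0,-0.7],
])

```text
time: 13.43
eef_pos: [0.6032, 0.3095, 0.0132]
eef_rot: [[-0.997, -0.071, 0.001], [-0.071, 0.997, 0.001], [-0.001, 0.0, -1.0]]
force: [0.0, -0.6, -0.1]
opening: 0.836
finger_force: 0.0
```

Request:
apply_moves([
  [[0,0,0],0,-0.7],
  [[0,0,0],0,-0.7],
  [[0,0,-0.02],0,-0.7],
  [[0,0,-0.04],0,-0.7],
  [[0,0,-0.06],0,-0.7],
  [[0,0,-0.08],0,-0.7],
  [[0,0,-0.1],0,-0.7],
  [[0,0,-0.1],0,-0.7],
])

```text
time: 14.1
eef_pos: [0.6057, 0.3105, 0.1182]
eef_rot: [[-0.997, -0.071, 0.008], [-0.071, 0.997, 0.003], [-0.008, 0.002, -1.0]]
force: [1.0, 0.4, 1.0]
opening: 0.85
finger_force: 0.0
```

```bash
python3 - <<'E'
from h import *
plan((.6,.15,.11,134),(.5772,-.0133,.08,134),(.5772,-.0133,-.001,134))
E
```

```text
at [0.6057 0.3105 0.1182] yaw 94.1 t 14.1 q6 -73.6
[0.017, -0.16, 0.008] roll -39.9 dist 0.161
[0.13, -0.102, 0.03] roll 0 dist 0.168
[-0.0, 0.0, 0.081] roll 0 dist 0.081
```

Request:
apply_moves([
  [[0.004,-0.035,0],-7,-1],
  [[0.008,-0.07,0],-14,-1],
  [[0.012,-0.11,0],-21,-1],
  [[0.017,-0.14,0.008],-28,-1],
  [[0.017,-0.16,0.008],-35,-1],
  [[0.017,-0.16,0.008],-40,-1],
  [[0.017,-0.16,0.008],-40,-1],
  [[0.017,-0.16,0.008],-40,-1],
])

```text
time: 14.77
eef_pos: [0.5969, 0.1483, 0.1039]
eef_rot: [[-0.721, -0.693, -0.0], [-0.693, 0.721, 0.0], [0.0, 0.0, -1.0]]
force: [-1.8, 0.4, 1.1]
opening: 0.999
finger_force: 0.0
```

Request:
apply_moves([
  [[0.026,-0.02,0.005],0,-1],
  [[0.052,-0.04,0.01],0,-1],
  [[0.078,-0.061,0.02],0,-1],
  [[0.104,-0.082,0.03],0,-1],
  [[0.13,-0.102,0.03],0,-1],
  [[0.13,-0.102,0.03],0,-1],
  [[0.13,-0.102,0.03],0,-1],
  [[0.13,-0.102,0.03],0,-1],
])

```text
time: 15.43
eef_pos: [0.5749, -0.0144, 0.0744]
eef_rot: [[-0.719, -0.695, 0.0], [-0.695, 0.719, 0.0], [-0.001, 0.0, -1.0]]
force: [-0.4, 0.3, 0.5]
opening: 0.997
finger_force: 0.0
```

```bash
python3 - <<'E'
from h import *
save('side','plate_above.png',(100,60,420,400),1.75)
plan((.5772,-.0133,-.001,134))
E
```

```text
at [ 0.575  -0.014   0.0745] yaw 134.1 t 15.48 q6 -143.3
[-0.002, -0.001, 0.076] roll 0.1 dist 0.076
```

View pics/plate_above.png

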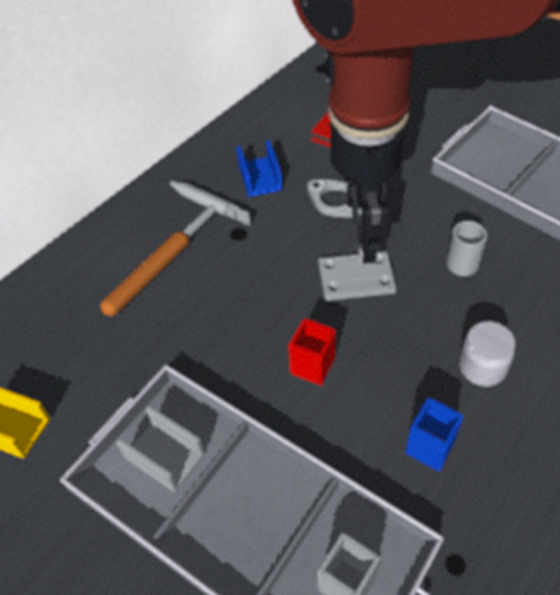

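Channel and tube sit upright in the tray, and the fingers are over the middle of the plate (crop 357,275). I descend and check the height before closing.

Request:
apply_moves([
  [[-0.002,0,0.02],0,-1],
  [[-0.002,0,0.04],0,-1],
  [[-0.002,0,0.055],0,-1],
  [[-0.002,0,0.066],0,-1],
  [[-0.002,0,0.074],0,-1],
  [[-0.002,0,0.076],0,-1],
  [[-0.002,0,0.076],0,-1],
  [[-0.002,0,0.076],0,-1],
])

```text
time: 16.15
eef_pos: [0.5767, -0.0137, -0.001]
eef_rot: [[-0.718, -0.696, 0.001], [-0.696, 0.718, -0.0], [-0.001, -0.001, -1.0]]
force: [-0.3, -0.1, 0.2]
opening: 1.001
finger_force: 0.0
```

Request:
apply_moves([
  [[0,0,0],0,0],
  [[0,0,0],0,0],
  [[0,0,0],0,0],
  [[0,0,0],0,0],
  [[0,0,0],0,0],
  [[0,0,0],0,0],
  [[0,0,0],0,0],
  [[0,0,0],0,0],
], squeeze=80)

```text
time: 16.82
eef_pos: [0.5771, -0.014, 0.0]
eef_rot: [[-0.719, -0.695, 0.002], [-0.695, 0.719, -0.0], [-0.001, -0.002, -1.0]]
force: [-1.7, 1.1, 6.9]
opening: 0.672
finger_force: 86.5
```

```bash
python3 - <<'E'
from h import *
plan((.577,-.013,.1,134),(.53,.15,.1,94),(.488,.304,.1,94))
E
```

```text
at [ 0.5771 -0.014   0.    ] yaw 134.1 t 16.82 q6 -143.3
[-0.001, 0.001, -0.1] roll 0.1 dist 0.1
[-0.079, 0.15, -0.0] roll 40 dist 0.17
[0.031, 0.157, -0.0] roll 0 dist 0.16
```

Request:
apply_moves([
  [[0,0,-0.01],0,0],
  [[0,0,-0.025],0,0],
  [[0,0,-0.04],0,0],
  [[0,0,-0.055],0,0],
  [[0,0,-0.07],0,0],
  [[0,0,-0.085],0,0],
  [[0,0,-0.095],0,0],
  [[0,0,-0.095],0,0],
])

```text
time: 17.48
eef_pos: [0.5774, -0.0142, 0.0959]
eef_rot: [[-0.719, -0.695, 0.004], [-0.695, 0.719, -0.001], [-0.002, -0.003, -1.0]]
force: [2.5, -1.4, -4.6]
opening: 0.671
finger_force: 87.4
```

Request:
apply_moves([
  [[-0.005,0.01,0],4,0],
  [[-0.017,0.033,0],10,0],
  [[-0.032,0.06,0],16,0],
  [[-0.047,0.088,0],22,0],
  [[-0.06,0.115,0],28,0],
  [[-0.073,0.138,0],34,0],
  [[-0.079,0.15,0],38,0],
  [[-0.079,0.15,0],40,0],
])

```text
time: 18.15
eef_pos: [0.5261, 0.1517, 0.0919]
eef_rot: [[-0.998, -0.07, -0.003], [-0.07, 0.998, 0.001], [0.003, 0.001, -1.0]]
force: [-0.5, -0.5, -5.3]
opening: 0.67
finger_force: 87.4
```

```bash
python3 - <<'E'
from h import *
plan((.488,.304,.095,94))
E
```

```text
at [0.5261 0.1517 0.0919] yaw 94.0 t 18.15 q6 -86.3
[0.027, 0.155, -0.003] roll 0.0 dist 0.157
```

Request:
apply_moves([
  [[0.003,0.015,0],0,0],
  [[0.009,0.045,0],0,0],
  [[0.015,0.077,0],0,0],
  [[0.021,0.108,0],0,0],
  [[0.026,0.135,0],0,0],
  [[0.03,0.152,0],0,0],
  [[0.031,0.157,0],0,0],
  [[0.031,0.157,0],0,0],
])

```text
time: 18.82
eef_pos: [0.485, 0.3041, 0.0922]
eef_rot: [[-0.997, -0.073, -0.002], [-0.073, 0.997, -0.001], [0.002, -0.001, -1.0]]
force: [-0.2, -0.2, -4.7]
opening: 0.668
finger_force: 87.4
```

Request:
apply_moves([
  [[0,0,0.02],0,0],
  [[0,0,0.035],0,0],
  [[0,0,0.046],0,0],
  [[0,0,0.055],0,0],
  [[0,0,0.06],0,0],
  [[0,0,0.06],0,0],
  [[0,0,0.06],0,0],
  [[0,0,0.06],0,0],
])

```text
time: 19.48
eef_pos: [0.4871, 0.3034, 0.0342]
eef_rot: [[-0.997, -0.071, 0.001], [-0.071, 0.997, 0.001], [-0.001, 0.0, -1.0]]
force: [0.2, 0.1, -4.7]
opening: 0.672
finger_force: 87.4
```

```bash
python3 - <<'E'
from h import *
save('top','plate_over.png',(90,150,330,370),2.4)
plan((.488,.304,.005,94))
E
```

```text
at [0.4872 0.3035 0.0343] yaw 94.1 t 19.53 q6 -70.0
[-0.001, 0.0, 0.029] roll 0.1 dist 0.029
```

View pics/plate_over.png

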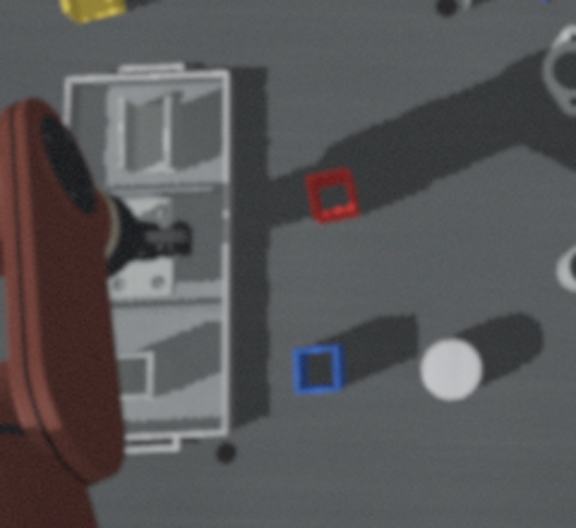

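Plate hangs over the middle compartment (crop rows 197-295, between dividers at 187 and 300), so I shift about 2 mm ahead and lower it.

Request:
apply_moves([
  [[-0.002,0,0.006],0,0],
  [[-0.002,0,0.012],0,0],
  [[-0.002,0,0.018],0,0],
  [[-0.002,0,0.023],0,0],
  [[-0.002,0,0.026],0,0],
  [[-0.002,0,0.028],0,0],
  [[-0.002,0,0.028],0,0],
  [[-0.002,0,0.028],0,0],
])

```text
time: 20.2
eef_pos: [0.4883, 0.3034, 0.0052]
eef_rot: [[-0.997, -0.071, -0.0], [-0.071, 0.997, -0.0], [0.0, -0.0, -1.0]]
force: [0.0, 0.5, -5.4]
opening: 0.673
finger_force: 87.4
```

Request:
apply_moves([
  [[0,0,0.001],0,0],
  [[0,0,0.001],0,-0.3],
  [[0,0,0.001],0,-0.5],
  [[0,0,0.001],0,-0.9],
  [[0,0,0.001],0,-0.9],
  [[0,0,0.001],0,-0.9],
  [[0,0,0.001],0,-0.9],
  [[0,0,0.001],0,-0.9],
])

```text
time: 20.87
eef_pos: [0.4886, 0.3035, 0.0046]
eef_rot: [[-0.997, -0.071, 0.001], [-0.071, 0.997, 0.0], [-0.001, 0.0, -1.0]]
force: [-0.2, -0.3, 0.3]
opening: 0.948
finger_force: 0.0
```

Request:
apply_moves([
  [[0,0,-0.01],0,-0.9],
  [[0,0,-0.03],0,-0.9],
  [[0,0,-0.05],0,-0.9],
  [[0,0,-0.07],0,-0.9],
  [[0,0,-0.09],0,-0.9],
  [[0,0,-0.1],0,-0.9],
  [[0,0,-0.1],0,-0.9],
  [[0,0,-0.1],0,-0.9],
])

```text
time: 21.53
eef_pos: [0.4886, 0.3035, 0.1048]
eef_rot: [[-0.997, -0.071, 0.001], [-0.071, 0.997, 0.001], [-0.001, 0.0, -1.0]]
force: [0.7, -0.1, -0.1]
opening: 0.949
finger_force: 0.0
```

```bash
python3 - <<'E'
from h import *
plan((.6,.08,.1,93),(.684,-.112,.075,93))
E
```

```text
at [0.4886 0.3035 0.1048] yaw 94.1 t 21.53 q6 -70.1
[-0.095, -0.231, 0.005] roll 1.1 dist 0.25
[-0.074, -0.196, 0.025] roll 0 dist 0.211
```

Request:
apply_moves([
  [[-0.015,-0.036,0],1,-1],
  [[-0.03,-0.072,0],1,-1],
  [[-0.045,-0.109,0],1,-1],
  [[-0.06,-0.145,0],1,-1],
  [[-0.075,-0.182,0],1,-1],
  [[-0.09,-0.218,0],1,-1],
  [[-0.095,-0.231,0],1,-1],
  [[-0.095,-0.231,0],1,-1],
])

```text
time: 22.2
eef_pos: [0.5998, 0.0762, 0.1026]
eef_rot: [[-0.999, -0.049, -0.002], [-0.049, 0.999, -0.001], [0.002, -0.001, -1.0]]
force: [-1.4, 0.7, -1.1]
opening: 1.0
finger_force: 0.0
```

Request:
apply_moves([
  [[-0.014,-0.036,0],0,-1],
  [[-0.027,-0.072,0.01],0,-1],
  [[-0.041,-0.108,0.02],0,-1],
  [[-0.055,-0.145,0.03],0,-1],
  [[-0.068,-0.18,0.03],0,-1],
  [[-0.074,-0.196,0.03],0,-1],
  [[-0.074,-0.196,0.03],0,-1],
  [[-0.074,-0.196,0.03],0,-1],
])

```text
time: 22.87
eef_pos: [0.6829, -0.1113, 0.0725]
eef_rot: [[-0.999, -0.053, -0.003], [-0.053, 0.999, 0.001], [0.003, 0.002, -1.0]]
force: [-0.3, 0.8, -0.1]
opening: 1.001
finger_force: 0.0
```

```bash
python3 - <<'E'
from h import *
save('side','flange_above.png',(160,60,420,320),2.2)
plan((.684,-.112,-.001,93))
E
```

```text
at [ 0.6828 -0.1103  0.0728] yaw 93.1 t 22.92 q6 -108.8
[-0.001, -0.002, 0.074] roll 0.1 dist 0.074
```

View pics/flange_above.png

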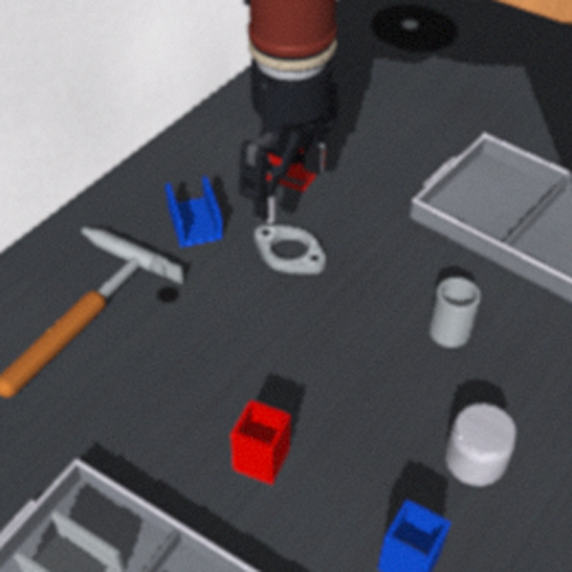

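Fingers are centred over the flange (crop 290,248). I descend and close.

Request:
apply_moves([
  [[-0.001,-0.001,0.02],0,-1],
  [[-0.001,-0.001,0.04],0,-1],
  [[-0.001,-0.001,0.055],0,-1],
  [[-0.001,-0.001,0.066],0,-1],
  [[-0.001,-0.001,0.072],0,-1],
  [[-0.001,-0.001,0.074],0,-1],
  [[-0.001,-0.001,0.074],0,-1],
  [[-0.001,-0.001,0.074],0,-1],
])

```text
time: 23.58
eef_pos: [0.6856, -0.113, 0.0012]
eef_rot: [[-0.999, -0.054, 0.001], [-0.054, 0.999, -0.0], [-0.001, -0.0, -1.0]]
force: [-0.0, -0.5, -0.1]
opening: 1.0
finger_force: 0.0
```

Request:
apply_moves([
  [[0,0,0],0,0],
  [[0,0,0],0,0],
  [[0,0,0],0,0],
  [[0,0,0],0,0],
  [[0,0,0],0,0],
  [[0,0,0],0,0],
  [[0,0,0],0,0],
  [[0,0,0],0,0],
])

```text
time: 24.25
eef_pos: [0.6861, -0.113, 0.0032]
eef_rot: [[-0.999, -0.054, 0.002], [-0.054, 0.999, -0.0], [-0.002, -0.0, -1.0]]
force: [-3.5, 2.1, 9.9]
opening: 0.674
finger_force: 82.8
```

```bash
python3 - <<'E'
from h import *
plan((.684,-.112,.1,93),(.54,-.32,.1,86))
E
```

```text
at [ 0.6861 -0.113   0.0032] yaw 93.1 t 24.25 q6 -108.9
[0.002, 0.001, -0.097] roll 0.1 dist 0.097
[0.155, -0.2, -0.0] roll 7 dist 0.253
```

Height crept up to 3 mm, so the bite may be shallow. I regrip 3 mm lower.

Request:
apply_moves([
  [[0.001,0,0],0,-0.8],
  [[0.001,0,0],0,-0.8],
  [[0.001,0,0.001],0,-0.8],
  [[0.001,0,0.003],0,-0.8],
  [[0.001,0,0.003],0,-0.8],
  [[0.001,0,0.003],0,-0.8],
  [[0.001,0,0.003],0,-0.8],
  [[0.001,0,0.003],0,0],
])

```text
time: 24.92
eef_pos: [0.6839, -0.1131, -0.0028]
eef_rot: [[-0.999, -0.054, -0.0], [-0.054, 0.999, 0.0], [0.0, 0.0, -1.0]]
force: [0.2, 0.3, -0.6]
opening: 0.779
finger_force: 0.0
```

Request:
apply_moves([
  [[0,0,0],0,0],
  [[0,0,0],0,0],
  [[0,0,0],0,0],
  [[0,0,0],0,0],
  [[0,0,0],0,0],
  [[0,0,0],0,0],
  [[0,0,0],0,0],
  [[0,0,0],0,0],
])

```text
time: 25.58
eef_pos: [0.6845, -0.1133, -0.0015]
eef_rot: [[-0.999, -0.054, 0.001], [-0.054, 0.999, -0.001], [-0.001, -0.001, -1.0]]
force: [-2.5, 0.7, 5.8]
opening: 0.688
finger_force: 84.2
```

Request:
apply_moves([
  [[0,0,-0.01],0,0],
  [[0,0,-0.025],0,0],
  [[0,0,-0.04],0,0],
  [[0,0,-0.055],0,0],
  [[0,0,-0.07],0,0],
  [[0,0,-0.085],0,0],
  [[0,0,-0.095],0,0],
  [[0,0,-0.095],0,0],
])

```text
time: 26.25
eef_pos: [0.6862, -0.1137, 0.0967]
eef_rot: [[-0.999, -0.054, 0.006], [-0.054, 0.999, -0.002], [-0.006, -0.002, -1.0]]
force: [0.4, 0.2, -1.3]
opening: 0.688
finger_force: 86.1
```

Request:
apply_moves([
  [[0.01,-0.012,0],1,0],
  [[0.03,-0.039,0],3,0],
  [[0.053,-0.068,0],5,0],
  [[0.077,-0.099,0],7,0],
  [[0.101,-0.13,0],7,0],
  [[0.124,-0.16,0],7,0],
  [[0.144,-0.187,0],7,0],
  [[0.154,-0.2,0],7,0],
])

```text
time: 26.92
eef_pos: [0.5372, -0.3243, 0.0911]
eef_rot: [[-0.997, 0.072, -0.003], [0.072, 0.997, -0.0], [0.003, -0.0, -1.0]]
force: [0.3, -0.4, -2.7]
opening: 0.685
finger_force: 86.1
```

```bash
python3 - <<'E'
from h import *
plan((.54,-.32,.034,86.2))
E
```

```text
at [ 0.5372 -0.3243  0.0911] yaw 85.9 t 26.92 q6 -124.1
[-0.003, 0.004, 0.057] roll -0.3 dist 0.057
```

Request:
apply_moves([
  [[-0.001,0.002,0.02],0,0],
  [[-0.001,0.002,0.035],0,0],
  [[-0.001,0.002,0.046],0,0],
  [[-0.001,0.002,0.053],0,0],
  [[-0.001,0.002,0.058],0,0],
  [[-0.001,0.002,0.058],0,0],
  [[-0.001,0.002,0.058],0,0],
  [[-0.001,0.002,0.058],0,0],
])

```text
time: 27.58
eef_pos: [0.5427, -0.3193, 0.0352]
eef_rot: [[-0.998, 0.068, 0.001], [0.068, 0.998, -0.001], [-0.001, -0.001, -1.0]]
force: [-0.8, 0.1, -1.5]
opening: 0.684
finger_force: 86.1
```

```bash
python3 - <<'E'
from h import *
save('side','flange_over.png',(300,60,540,260),2.4)
plan((.54,-.32,.0035,86.2))
E
```

```text
at [ 0.5428 -0.3194  0.0353] yaw 86.1 t 27.63 q6 -123.7
[0.003, -0.001, 0.032] roll -0.1 dist 0.032
```

View pics/flange_over.png

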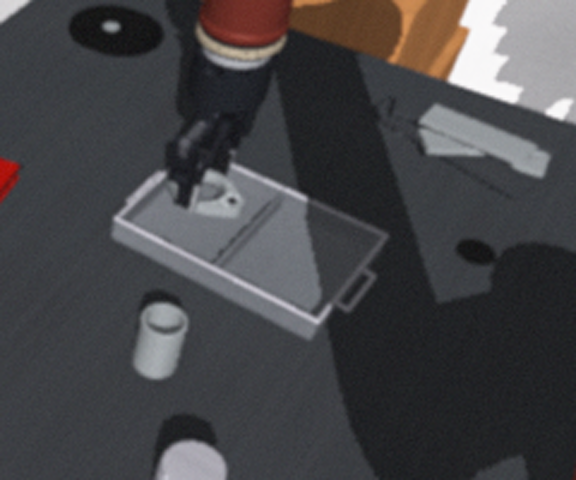

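The flange hangs level over the far compartment (crop 215,195). I lower it with a 2 mm correction.

Request:
apply_moves([
  [[0.002,0,0.006],0,0],
  [[0.002,0,0.012],0,0],
  [[0.002,0,0.018],0,0],
  [[0.002,0,0.024],0,0],
  [[0.002,0,0.028],0,0],
  [[0.002,0,0.031],0,0],
  [[0.002,0,0.031],0,0],
  [[0.002,0,0.031],0,0],
])

```text
time: 28.3
eef_pos: [0.5401, -0.319, 0.0031]
eef_rot: [[-0.998, 0.069, 0.0], [0.069, 0.998, -0.0], [-0.0, -0.0, -1.0]]
force: [-0.5, -0.1, -1.9]
opening: 0.684
finger_force: 86.1
```

Still about 0.6 mm above the floor, so I release and rise, then go on to the pipe.

Request:
apply_moves([
  [[0,0,0.001],0,0],
  [[0,0,0.001],0,-0.3],
  [[0,0,0.001],0,-0.5],
  [[0,0,0.001],0,-0.9],
  [[0,0,0.001],0,-0.9],
  [[0,0,0.001],0,-0.9],
  [[0,0,0.001],0,-0.9],
  [[0,0,0.001],0,-0.9],
])

```text
time: 28.97
eef_pos: [0.5401, -0.319, 0.0024]
eef_rot: [[-0.998, 0.068, 0.0], [0.068, 0.998, -0.0], [-0.0, -0.0, -1.0]]
force: [0.4, -0.0, 0.8]
opening: 0.948
finger_force: 0.0
```

Request:
apply_moves([
  [[0,0,-0.01],0,-0.9],
  [[0,0,-0.03],0,-0.9],
  [[0,0,-0.05],0,-0.9],
  [[0,0,-0.07],0,-0.9],
  [[0,0,-0.09],0,-0.9],
  [[0,0,-0.11],0,-0.9],
  [[0,0,-0.12],0,-0.9],
  [[0,0,-0.12],0,-0.9],
])

```text
time: 29.63
eef_pos: [0.5418, -0.3203, 0.1263]
eef_rot: [[-0.998, 0.068, 0.005], [0.068, 0.998, -0.004], [-0.005, -0.003, -1.0]]
force: [0.6, -0.5, 0.2]
opening: 0.95
finger_force: 0.0
```

```bash
python3 - <<'E'
from h import *
plan((.479,-.1165,.11,86),(.479,-.1165,.016,86),(.479,-.1165,.11,86),(.426,-.312,.11,86))
E
```

```text
at [ 0.5418 -0.3203  0.1263] yaw 86.1 t 29.63 q6 -123.8
[0.077, 0.199, 0.016] roll 0.1 dist 0.214
[0.0, 0.0, 0.094] roll 0 dist 0.094
[0.0, 0.0, -0.094] roll 0 dist 0.094
[0.039, -0.199, -0.0] roll 0 dist 0.203
```

Request:
apply_moves([
  [[0.012,0.03,0],0,-1],
  [[0.025,0.065,0],0,-1],
  [[0.039,0.1,0],0,-1],
  [[0.053,0.136,0.005],0,-1],
  [[0.066,0.17,0.01],0,-1],
  [[0.075,0.196,0.014],0,-1],
  [[0.075,0.196,0.014],0,-1],
  [[0.075,0.196,0.014],0,-1],
])

```text
time: 30.3
eef_pos: [0.4774, -0.1167, 0.107]
eef_rot: [[-0.998, 0.066, -0.002], [0.066, 0.998, 0.001], [0.002, 0.001, -1.0]]
force: [0.5, -0.3, 0.1]
opening: 1.0
finger_force: 0.0
```

```bash
python3 - <<'E'
from h import *
save('side','pipe_above.png',(260,60,500,300),2.2)
plan((.479,-.1165,.016,86))
fit('flange_mid',(.54,-.32),[-6],z0=.004)
E
```

```text
at [ 0.4783 -0.118   0.1077] yaw 86.1 t 30.35 q6 -109.2
[-0.001, 0.002, 0.092] roll 0.1 dist 0.092
flange_mid top no mask
flange_mid side no mask
flange_mid [ 0.54 -0.32] yaw -6.0 IoU -0.0 0
```

View pics/pipe_above.png

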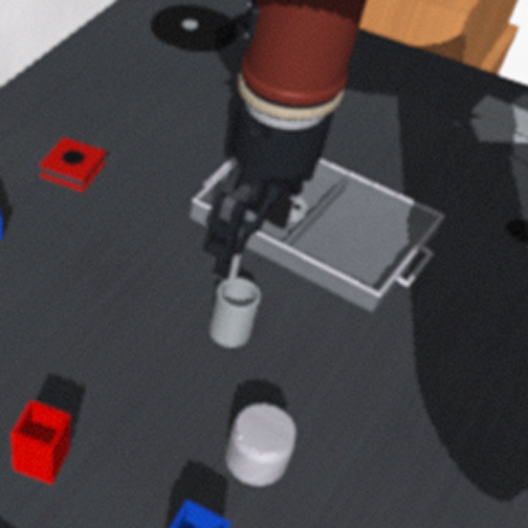

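Pipe (crop 235,310) lies below, with the fingers on either side. I descend and grip.

Request:
apply_moves([
  [[0,0.001,0.02],0,-1],
  [[0,0.001,0.042],0,-1],
  [[0,0.001,0.062],0,-1],
  [[0,0.001,0.078],0,-1],
  [[0,0.001,0.088],0,-1],
  [[0,0.001,0.092],0,-1],
  [[0,0.001,0.092],0,-1],
  [[0,0.001,0.092],0,0.6],
])

```text
time: 31.12
eef_pos: [0.4793, -0.1179, 0.0168]
eef_rot: [[-0.998, 0.069, 0.001], [0.069, 0.998, -0.0], [-0.001, -0.0, -1.0]]
force: [0.9, 0.1, 0.2]
opening: 0.885
finger_force: 0.0
```

Request:
apply_moves([
  [[0,0,0],0,0.6],
  [[0,0,0],0,0.6],
  [[0,0,0],0,0.6],
  [[0,0,0],0,0.6],
  [[0,0,0],0,0.6],
  [[0,0,0],0,0.6],
  [[0,0,0],0,0.6],
  [[0,0,0],0,0.6],
])

```text
time: 31.78
eef_pos: [0.4798, -0.1176, 0.0176]
eef_rot: [[-0.998, 0.068, 0.002], [0.068, 0.998, -0.001], [-0.002, -0.001, -1.0]]
force: [-0.3, -0.6, 6.3]
opening: 0.474
finger_force: 80.7
```

Request:
apply_moves([
  [[0,0,-0.01],0,0.6],
  [[0,0,-0.025],0,0.6],
  [[0,0,-0.04],0,0.6],
  [[0,0,-0.055],0,0.6],
  [[0,0,-0.07],0,0.6],
  [[0,0,-0.08],0,0.6],
  [[0,0,-0.085],0,0.6],
  [[0,0,-0.085],0,0.6],
])

```text
time: 32.45
eef_pos: [0.4795, -0.1176, 0.1027]
eef_rot: [[-0.998, 0.068, 0.002], [0.068, 0.998, -0.001], [-0.002, -0.001, -1.0]]
force: [0.5, -0.4, -1.4]
opening: 0.473
finger_force: 80.7
```

Request:
apply_moves([
  [[0.004,-0.02,0],0,0.6],
  [[0.012,-0.058,0],0,0.6],
  [[0.02,-0.098,0],0,0.6],
  [[0.028,-0.136,0],0,0.6],
  [[0.034,-0.168,0],0,0.6],
  [[0.038,-0.188,0],0,0.6],
  [[0.04,-0.198,0],0,0.6],
  [[0.04,-0.198,0],0,0.6],
])

```text
time: 33.12
eef_pos: [0.4242, -0.3134, 0.1004]
eef_rot: [[-0.997, 0.071, -0.001], [0.071, 0.997, 0.001], [0.001, 0.001, -1.0]]
force: [-0.6, 0.7, -2.0]
opening: 0.474
finger_force: 81.2
```

```bash
python3 - <<'E'
from h import *
plan((.426,-.312,.022,86.2))
E
```

```text
at [ 0.4242 -0.3134  0.1004] yaw 85.9 t 33.12 q6 -130.9
[-0.002, 0.002, 0.078] roll -0.3 dist 0.078
```

Request:
apply_moves([
  [[0,0,0.02],0,0.6],
  [[0,0,0.04],0,0.6],
  [[0,0,0.055],0,0.6],
  [[0,0,0.065],0,0.6],
  [[0,0,0.071],0,0.6],
  [[0,0,0.075],0,0.6],
  [[0,0,0.075],0,0.6],
  [[0,0,0.075],0,0.6],
])

```text
time: 33.78
eef_pos: [0.4257, -0.3121, 0.0268]
eef_rot: [[-0.998, 0.068, 0.001], [0.068, 0.998, -0.0], [-0.001, -0.0, -1.0]]
force: [1.4, -0.4, -1.1]
opening: 0.469
finger_force: 81.1
```

Floor contact should come at about .0216, so 5 mm more, then release and rise.

Request:
apply_moves([
  [[0,0,0.002],0,0.6],
  [[0,0,0.004],0,0.6],
  [[0,0,0.005],0,0.6],
  [[0,0,0.005],0,0.6],
  [[0,0,0.005],0,0.6],
  [[0,0,0.005],0,0],
  [[0,0,0.005],0,-0.6],
  [[0,0,0.005],0,-0.6],
])

```text
time: 34.45
eef_pos: [0.4253, -0.3122, 0.0214]
eef_rot: [[-0.998, 0.069, 0.0], [0.069, 0.998, -0.0], [-0.0, -0.0, -1.0]]
force: [-0.1, 0.2, -0.7]
opening: 0.764
finger_force: 0.0
```

Request:
apply_moves([
  [[0,0,0],0,-0.6],
  [[0,0,0],0,-0.6],
  [[0,0,-0.02],0,-0.6],
  [[0,0,-0.04],0,-0.6],
  [[0,0,-0.07],0,-0.6],
  [[0,0,-0.1],0,-0.6],
  [[0,0,-0.12],0,-0.6],
  [[0,0,-0.12],0,-0.6],
])

```text
time: 35.12
eef_pos: [0.4277, -0.3145, 0.1469]
eef_rot: [[-0.998, 0.068, 0.007], [0.068, 0.998, -0.006], [-0.007, -0.006, -1.0]]
force: [0.4, -0.6, 1.0]
opening: 0.797
finger_force: 0.0
```

Request:
apply_moves([
  [[0,0.03,-0.03],0,-0.6],
  [[0,0.06,-0.05],0,-0.6],
  [[0,0.1,-0.08],0,-0.6],
  [[0,0.14,-0.1],0,-0.6],
  [[0,0.18,-0.12],0,-0.6],
  [[0,0.22,-0.12],0,-0.6],
  [[0,0.25,-0.12],0,-0.6],
  [[0,0.25,-0.12],0,-0.6],
])

```text
time: 35.78
eef_pos: [0.4426, -0.0563, 0.2617]
eef_rot: [[-0.998, 0.062, 0.002], [0.062, 0.998, 0.003], [-0.001, 0.003, -1.0]]
force: [-0.1, 1.0, -0.4]
opening: 0.802
finger_force: 0.0
```

```bash
python3 - <<'E'
from h import *
save('top','end_top.png',None,1.4);save('side','end_side.png',None,1.4)
G=dict(pipe_mid=((.426,-.312),[0]),flange_mid=((.54,-.32),[-6]),tube_mid=((.375,.297),[0]),plate_mid=((.488,.304),[4]),channel_mid=((.602,.312),[4]))
for n,(g,y) in G.items(): fit(n,g,y,z0=.004)
print(read_state()['finger_force'])
E
```

```text
pipe_mid top no mask
pipe_mid [ 0.4258 -0.314 ] yaw 6.7 IoU 0.938 1
flange_mid top no mask
flange_mid [ 0.5395 -0.3207] yaw -2.1 IoU 0.919 1
tube_mid [0.373  0.2964] yaw 2.4 IoU 0.889 2
plate_mid [0.4911 0.3024] yaw 4.1 IoU 0.945 2
channel_mid [0.6007 0.3087] yaw 5.4 IoU 0.962 2
0.0
```

View pics/end_top.png

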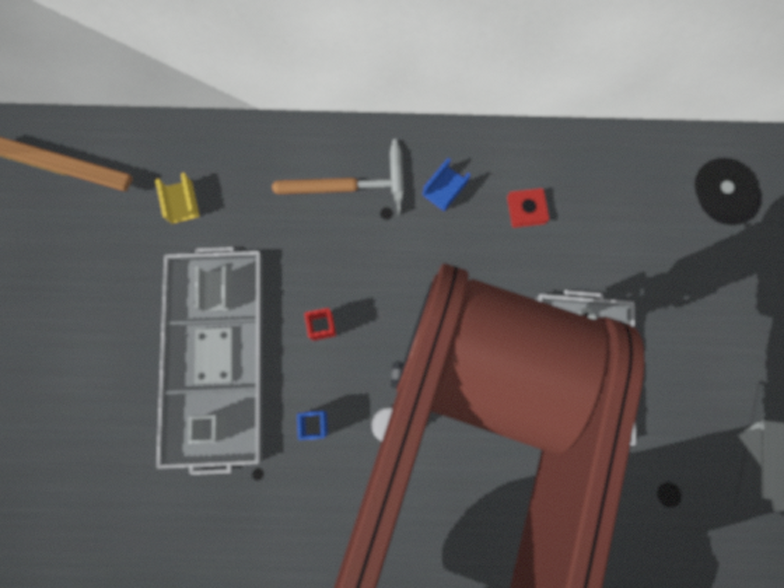

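View pics/end_side.png

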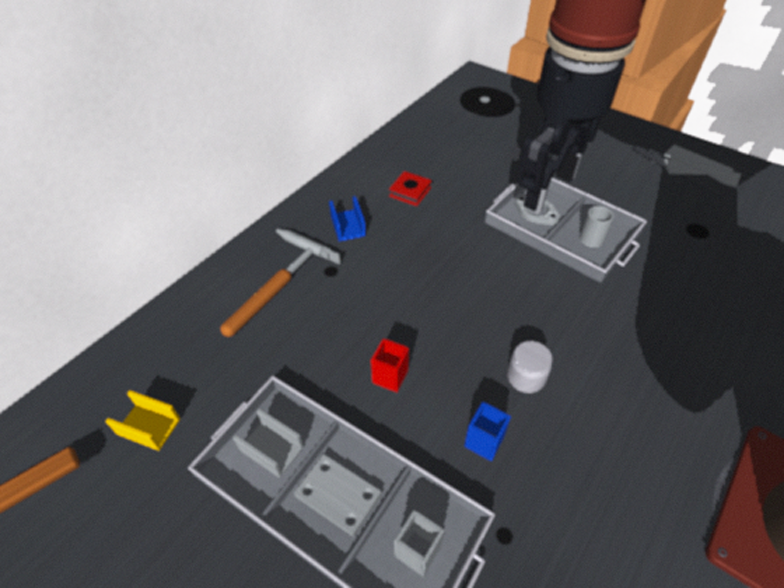

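The end pictures show all five parts flat in their compartments: channel, plate and tube at (200,285), (213,355) and (201,428) in the top view, flange and pipe at (538,208) and (597,225) in the side view. Hammer, magnet and tin have not moved.

```bash
python3 -c "from cell import *; print(close_job())"
```

```text
the job is handed in; nothing more can be done
None
```

Both kits are made up and the job is handed in at about 36 s of the 120 s allowed; the end pictures show all five parts flat in their compartments and the hammer, magnet and tin unmoved, though `close_job()` gave no verdict.

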